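# Load a solder reel and hold its keeper plate down

## Robot

A 6-joint arm with a two-finger parallel gripper is mounted at the origin on a cart in front of the work surface, level with it; the furniture and walls round the work are solid. World frame = base frame: x ahead of the robot, y to its left, z up, the work surface at z = 0. Lengths are in m, angles in rad, forces in N, time in s.
With the tool pointing down it reaches from about 0.25 to 0.725 m from the base axis. Payload 4 kg.
Tool frame: the origin (TCP) lies midway between the tips of the shut fingers; the grasp point (between the pads) lies 19 mm behind it; z points along the fingers, y is the line along which they close (so a half turn about z gives the same grasp; the last joint's range is limited). The gripper opens to 85 mm and grips with 20 to 120 N. Pads are 22 mm wide; open, the fingers measure 114 mm over their backs; the gripper's body (76 mm by 85 mm) begins 54 mm behind the grasp point. The pads swing forward as they close: fully open they stand 13 mm farther back than shut.
Start: joints at [1.247, 0.241, 0.005, 1.335, 0, 1.571], TCP at [0.159, 0.474, 0.231] pointing down, gripper open.
Joint ranges: [-2.72, 2.72], [-1.05, 1.87], [-1.09, 1.28], [-1.99, 2.15], [-1.42, 1.44], [-3.14, 3.14]. Speed limits (rad/s): [2.79, 2.79, 3.14, 3.14, 3.14, 3.14].

## Interface

Orientations are given as a unit quaternion [x, y, z, w].
In Python, from workcell import bot gives the robot as it stands.
- The arm moves only by the tool move_arm, never from a script. Its argument "motion" is a list of rows, each an object of numbers: "x", "y", "z": the shift along the tool's x, y, z in cm; "yaw": the turn about the tool's z in degrees. A call has 1 to 20 rows; each row is the pose to reach, as a shift and turn from the pose commanded when the call began, along the tool's axes at that moment; what a row does not reach only later rows make up. A row lasts 1/8 s, in which the tool goes at most 62.5 mm and 10.7 degrees, less where a joint would pass 70% of its speed; a pose out of reach is approached as far as the arm can. A call with a gripper value outside its range is refused whole. "gripper" is the opening, from -1 (shut) to 1 (fully open), set as the call begins (left out, the last holds). The fingers move at their own pace and stop on an object; the grip force is fixed at half the most. Time passes only in rows, so rows that repeat a pose let the fingers close. It gives the time, the measured TCP pose, the force, the opening and the grip force at its end, in the units of the state.
- bot.get_obs(): the state, without advancing time (a new reading comes with each control period).
- bot.camera(name): name is "scene" or "top" or "wrist"; returns the picture (384x512x3 uint8, blue, green, red); there is no depth.
- bot.camera_model(name): a dict with "K" (3x3 intrinsics, pixels), "world_from_camera" (4x4, takes a point from camera to world coordinates). Camera axes: x right, y down, z forward; pixel columns grow to the right and rows downward; lengths in m; the calibration is good to about 2 mm. A picture is of the moment at which its call begins: read the wrist's pose just before it. camera_model takes no time and is no camera call; for the wrist camera it gives the pose at the moment of the call.
- bot.job_done(): hands the job in; it is judged then, once.
Trained networks look in the newest picture that a camera, given by its name, has taken for a name from the list of things; names that differ only in an ending like _2 or _b are one class to them, and where a whole thing is asked for, a point or a joint stands for the part that bears it (a point fixed in the world has none). Each returns a list of dicts, best first, with "score" (0 to 1); they miss things now and then, are a little off and sometimes report something else, mostly with a low value. They report only what shows in the picture. A call takes as long as a camera call. They do not tell look-alikes from the thing itself.
- bot.cut_out(camera, name): "mask" (384x512 bool, what is visible of it) and "centre" ([row, column] in pixels, amid what is visible of it).
The state is a dict: "clock": time; "joint_pos": joint angles; "joint_vel": joint speeds; "tau": joint torques, N m; "eef_pos": TCP position; "tool_rot": TCP orientation; "ft_force": force on the tool from outside, world axes, zero at the start; "ft_torque": the same for the moment, N m; "grip_width": finger opening in m; "grasp_force": force on a finger pad.
Only numpy, scipy, OpenCV 4.12 (cv2) and the standard library are available. Lean on these libraries where they do the work, as an engineer would, in place of code of your own. Each camera call takes 0.05 s, during which the arm holds its last target. There are 200 camera calls.

## Task

Load the reel stand: put the slim, tall solder reel upright onto the stand's spindle so that it rests on the sprung platter, and let go of it. Then fit the loose keeper plate over it: the blind bore under its black grip goes over the tip of the spindle, which you can no longer see, and its slot goes over the guide post; slide it about gently until it drops on and lies flat on the reel, then press it down until the platter reaches its stop. Finish still gripping the keeper and holding it pressed down; do not let go, and leave the other, wide solder reel where it is.

Things in the scene. Friction and masses are not known exactly. Their poses are not given: they have to be found in the camera images.
- reel: the slim solder reel: spool 40 mm across its two round flanges, 50 mm tall, standing upright on the bench, 0.2 to 0.3 kg. Flanges 6 mm thick with the wire between them; a through bore about 12 mm wide runs up the middle. Origin: centre of its underside, z up the bore. Grip it across the upper flange.
- keeper: loose keeper, 0.1 kg, lying flat: bare metal plate 44 mm wide (x), 100 long (y, -22 to +78), 6 thick. On it a black block grip 24 mm (x) by 30 (y), from 6 to 36 mm above the underside. A blind bore 11 mm wide, 27 deep, enters from below under the grip's centre; towards +y is a through slot (point keeper_slot). Origin: in the underside on the bore's axis, z up.
- keeper_slot (a point): centre of the keeper's slot in the plane of its underside, 55 mm from the bore's axis along keeper +y; the slot is 14 mm wide (keeper x) and 19 mm long (keeper y)
- stand: reel stand, fixed on the 5 mm mat: metal base 84 mm (x) by 128 (y, -43 to +85) by 12 high with an upright spindle, a square black sprung platter round the spindle's foot (46 mm square, top at z 28) and a guide post. Origin: underside of the base on the spindle's axis; the post is 55 mm from it along +y. A reel on the platter has its top at z 78.
- spindle_tip (a point): the top of the spindle: 8 mm in diameter with a 5 mm tapered tip, 94 mm above the stand's underside, so 16 mm above a loaded reel
- post_tip (a point): the top of the guide post: 8 mm in diameter with a 5 mm tapered tip, 86 mm above the stand's underside, so 8 mm above a loaded reel
- platter (a joint): how far the spring platter is pressed down, in m: 0 up, 0.006 at its stop. The spring starts at 6 N and takes 12 N at the stop; reel and keeper together weigh about 3.5 N, so they alone do not move it, and a push of about 8 N more brings it to the stop.
- wide_reel: bystander: the wide solder reel, 56 mm in diameter and 36 mm tall, closed below; not to be moved. Origin: centre of its underside
Things that resemble listed ones, but are neither listed nor needed, are in the scene too. Leave any brown or orange look-alike of the reel alone.

How it is judged:
By the outcome, as a careful person would: the job done as asked, in the order asked, and still so for the second after the job is handed in, while the arm keeps its last pose, push and grip.
It also fails if it takes over 58 s, if anything falls off the work surface, if the arm or the gripper's body presses on something with over 40 N, if the wrist force passes 120 N, or if a joint passes its speed limit or range.

## Working session

There is one attempt and no reset: what is moved stays moved. The work goes in short steps, Python scripts to look and compute and a tool call to move; the robot and the scene stay as the last step left them, time stands still between calls to the robot, and variables do not carry over. Pictures are saved under pics/ and viewed, at most 10 in all, crops included, and the job is handed in when it is done.

Besides the shell and the picture viewer there is one more tool, called after "Emit:" as a command line: name --argument value ..., lists and objects as JSON in quotes. move_arm: Moves the arm, as the interface text tells. Its arguments: {"type":"object","properties":{"motion":{"type":"array"},"gripper":{"type":"number"}},"required":["motion"]}

```bash
mkdir -p pics; ls
cat > h.py <<'E'
import numpy as np,cv2
from workcell import bot
def ray(cam,px,z,M=None):
    M=M or bot.camera_model(cam);T=np.array(M["world_from_camera"]);K=np.array(M["K"])
    d=T[:3,:3]@np.linalg.inv(K)@[px[0],px[1],1];o=T[:3,3]
    return o+d*(z-o[2])/d[2]
def proj(cam,p,M=None):
    M=M or bot.camera_model(cam);T=np.linalg.inv(np.array(M["world_from_camera"]));K=np.array(M["K"])
    q=K@(T[:3,:3]@np.array(p)+T[:3,3]);return q[:2]/q[2]
E
python3 - <<'E'
from h import *
a=bot.camera("scene");b=bot.camera("top")
cv2.imwrite("pics/a.png",a);cv2.imwrite("pics/b.png",cv2.resize(b,(800,600)))
for c in("top","scene"):
  print(c,np.round(bot.camera_model(c)["world_from_camera"],2)[:3,3])
  for n in("reel","keeper","keeper_slot","stand","spindle_tip","post_tip","wide_reel"):
    for r in bot.cut_out(c,n)[:4]:
      p=r["centre"];print(c,n,round(r["score"],2),np.round(p),r["mask"].sum(),[np.round(ray(c,(p[1],p[0]),z)[:2],3) for z in(0,.05,.1)])
o=bot.get_obs();print(o["eef_pos"],o["tool_rot"],o["clock"],o["grip_width"])
E
```

```text
pics
top [0.39 0.14 1.03]
top reel 0.73 [232. 299.] 207 [array([0.464, 0.017]), array([0.461, 0.023]), array([0.457, 0.029])]
top reel 0.73 [204. 302.] 241 [array([0.536, 0.008]), array([0.529, 0.015]), array([0.522, 0.021])]
top reel 0.68 [242. 358.] 275 [array([ 0.439, -0.135]), array([ 0.436, -0.121]), array([ 0.434, -0.108])]
top reel 0.65 [221. 325.] 250 [array([ 0.492, -0.052]), array([ 0.488, -0.042]), array([ 0.483, -0.033])]
top keeper 0.92 [234. 193.] 667 [array([0.456, 0.285]), array([0.453, 0.278]), array([0.45 , 0.272])]
top keeper_slot 0.78 [239. 194.] 646 [array([0.444, 0.282]), array([0.442, 0.275]), array([0.439, 0.269])]
top stand 0.95 [170. 215.] 1560 [array([0.623, 0.235]), array([0.611, 0.23 ]), array([0.6  , 0.226])]
top spindle_tip 0.77 [172. 219.] 1619 [array([0.619, 0.224]), array([0.608, 0.22 ]), array([0.597, 0.216])]
top post_tip 0.69 [170. 217.] 1650 [array([0.623, 0.23 ]), array([0.612, 0.225]), array([0.601, 0.221])]
top wide_reel 0.61 [178. 147.] 455 [array([0.599, 0.409]), array([0.589, 0.396]), array([0.579, 0.383])]
scene [-0.2  -0.3   0.65]
scene r
[... 381 characters left out ...]
506, -0.111]), array([ 0.447, -0.127])]
scene keeper_slot 0.71 [215. 194.] 564 [array([0.447, 0.28 ]), array([0.397, 0.235]), array([0.347, 0.191])]
scene stand 0.7 [186. 249.] 1181 [array([0.628, 0.242]), array([0.564, 0.2  ]), array([0.501, 0.159])]
scene spindle_tip 0.76 [188. 251.] 1190 [array([0.621, 0.234]), array([0.558, 0.193]), array([0.495, 0.151])]
scene post_tip 0.72 [183. 251.] 1201 [array([0.641, 0.245]), array([0.576, 0.203]), array([0.511, 0.161])]
scene wide_reel 0.79 [166. 191.] 417 [array([0.62 , 0.432]), array([0.557, 0.375]), array([0.494, 0.319])]
[0.15908156 0.47401621 0.23130426] [ 1.61188222e-01  9.86923683e-01 -1.63236138e-05  1.04693796e-05] 0.8 0.08588656909888592
```

View pics/a.png

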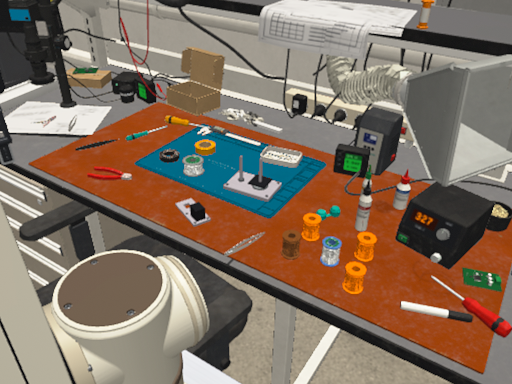

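View pics/b.png

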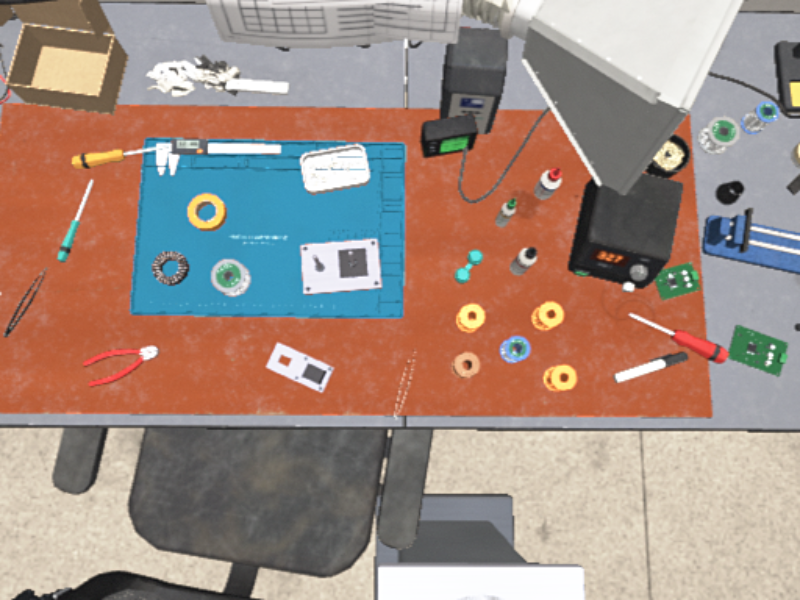

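The slim reel is the blue one: top view (516,349) in the enlarged picture, scene (331,252), between the orange and brown look-alikes. The keeper's grip is at top (315,373) and its slot at (284,358). The stand's platter is at (352,262) and its post is to the left of that. I'll move to view the stand and keeper first.

Emit:
move_arm --motion '[{"x": -6, "y": -2, "z": -2, "yaw": 10}, {"x": -12, "y": -4, "z": -5, "yaw": 20}, {"x": -18, "y": -6, "z": -9, "yaw": 30}, {"x": -24, "y": -8, "z": -9, "yaw": 40}, {"x": -30, "y": -10, "z": -9, "yaw": 50}, {"x": -36, "y": -12, "z": -9, "yaw": 60}, {"x": -40, "y": -13, "z": -9, "yaw": 70}, {"x": -40, "y": -13, "z": -9, "yaw": 71}, {"x": -40, "y": -13, "z": -9, "yaw": 71}]'

```text
clock: 1.92
eef_pos: [0.4969, 0.2233, 0.321]
tool_rot: [0.704, 0.71, -0.0, -0.0]
ft_force: [0.4, 0.1, 0.0]
grip_width: 0.0857
grasp_force: 0.0
```

Run:
```python
from h import *
o=bot.get_obs();print(o["eef_pos"],o["tool_rot"],o["clock"],o["joint_pos"])
M=bot.camera_model("wrist");print(np.round(M["world_from_camera"],3))
a=bot.camera("wrist");cv2.imwrite("pics/c.png",cv2.resize(a,(800,600)))
for n in("reel","keeper","keeper_slot","stand","spindle_tip","post_tip"):
    for r in bot.cut_out("wrist",n)[:4]:
      p=r["centre"];print(n,round(r["score"],2),np.round(p),r["mask"].sum(),[np.round(ray("wrist",(p[1],p[0]),z)[:2],3) for z in(0,.05,.1)])
```

```text
[0.49685031 0.22327009 0.32097092] [ 7.04424264e-01  7.09778973e-01 -3.68973800e-04 -3.59904345e-04] 1.925 [4.22103898e-01 3.17406873e-01 3.39161158e-01 1.59349773e+00
 4.07010766e-04 1.98532731e+00]
[[ 1.     0.007  0.     0.496]
 [ 0.007 -0.955 -0.295  0.299]
 [-0.002  0.295 -0.955  0.464]
 [ 0.     0.     0.     1.   ]]
reel 0.81 [269. 227.] 740 [array([ 0.453, -0.001]), array([0.457, 0.031]), array([0.462, 0.064])]
reel 0.77 [271. 273.] 780 [array([ 0.533, -0.005]), array([0.529, 0.028]), array([0.525, 0.061])]
reel 0.67 [304. 244.] 729 [array([ 0.482, -0.075]), array([ 0.484, -0.034]), array([0.485, 0.006])]
reel 0.62 [322. 273.] 418 [array([ 0.537, -0.113]), array([ 0.532, -0.068]), array([ 0.528, -0.024])]
keeper 0.91 [ 96. 226.] 2085 [array([0.455, 0.291]), array([0.46 , 0.292]), array([0.464, 0.293])]
keeper_slot 0.76 [ 96. 224.] 1987 [array([0.453, 0.291]), array([0.457, 0.292]), array([0.462, 0.293])]
stand 0.6 [138. 339.] 4797 [array([0.628, 0.23 ]), array([0.613, 0.238]), array([0.599, 0.245])]
spindle_tip 0.71 [138. 336.] 4958 [array([0.623, 0.231]), array([0.609, 0.238]), array([0.596, 0.246])]
post_tip 0.95 [136. 337.] 4990 [array([0.625, 0.234]), array([0.611, 0.241]), array([0.597, 0.248])]
```

View pics/c.png

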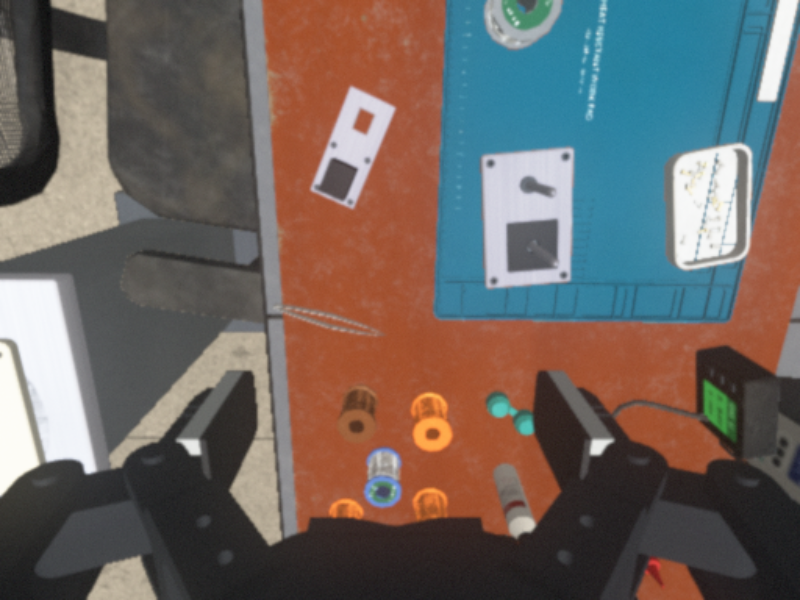

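The wrist view (800x600) shows the stand's spindle tip at about (558,265), its post tip at (553,189), and base corners at (483,155), (573,148), (571,280) and (487,288). The keeper's corners are at (352,86), (396,104), (354,209) and (311,190). The blue reel's top is at about (382,491).

Run:
```python
from h import *
s=1.5625
for n,p,z in [("spin",(557,264),.098),("post",(552,189),.09),("reeltop",(382,491),.05)]+[("base",p,.017) for p in((483,155),(573,148),(571,280),(487,288))]+[("keep",p,.006) for p in((352,86),(396,104),(354,209),(311,190))]:
  print(n,np.round(ray("wrist",(p[0]/s,p[1]/s),z),4))
im=cv2.imread("pics/c.png")
cv2.imwrite("pics/d.png",cv2.resize(im[80:300,300:600],(800,587),interpolation=cv2.INTER_CUBIC))
```

```text
spin [0.6253 0.2067 0.098 ]
post [0.6176 0.2647 0.09  ]
reeltop [ 0.4849 -0.0542  0.05  ]
base [0.5755 0.2876 0.017 ]
base [0.6566 0.2945 0.017 ]
base [0.6696 0.17   0.017 ]
base [0.5876 0.161  0.017 ]
keep [0.4563 0.3458 0.006 ]
keep [0.4959 0.3311 0.006 ]
keep [0.4564 0.236  0.006 ]
keep [0.4157 0.2537 0.006 ]
```

Emit:
move_arm --motion '[{"x": -6, "y": -0.2, "z": 1}, {"x": -12, "y": -0.5, "z": 4}, {"x": -18, "y": -0.8, "z": 8}, {"x": -23, "y": -1, "z": 13}, {"x": -27, "y": -1, "z": 18}, {"x": -27, "y": -1, "z": 20}, {"x": -27, "y": -1, "z": 20}, {"x": -27, "y": -1, "z": 20}]'

```text
invalid input at $.motion[0]: expected keys x, y, z, yaw
```

Run:
```python
from h import *
o=bot.get_obs();print(o["eef_pos"],o["tool_rot"],o["clock"])
a=bot.camera("wrist");cv2.imwrite("pics/e.png",cv2.resize(a,(800,600)))
for r in bot.cut_out("wrist","reel")[:4]:
      p=r["centre"];m=r["mask"];ys,xs=np.where(m);print(round(r["score"],2),np.round(p),m.sum(),xs.min(),xs.max(),ys.min(),ys.max(),[np.round(ray("wrist",(p[1],p[0]),z)[:2],3) for z in(.025,.05)])
```

```text
[0.49622397 0.22435333 0.32171158] [7.03589688e-01 7.10606412e-01 2.62636867e-04 1.00663669e-04] 2.275
0.92 [306. 244.] 729 233 255 287 324 [array([ 0.483, -0.059]), array([ 0.484, -0.038])]
0.74 [323. 274.] 332 264 283 312 331 [array([ 0.537, -0.093]), array([ 0.535, -0.071])]
0.7 [327. 219.] 206 211 231 319 331 [array([ 0.439, -0.104]), array([ 0.442, -0.081])]
0.68 [273. 274.] 732 263 288 252 288 [array([0.534, 0.008]), array([0.532, 0.025])]
```

View pics/e.png

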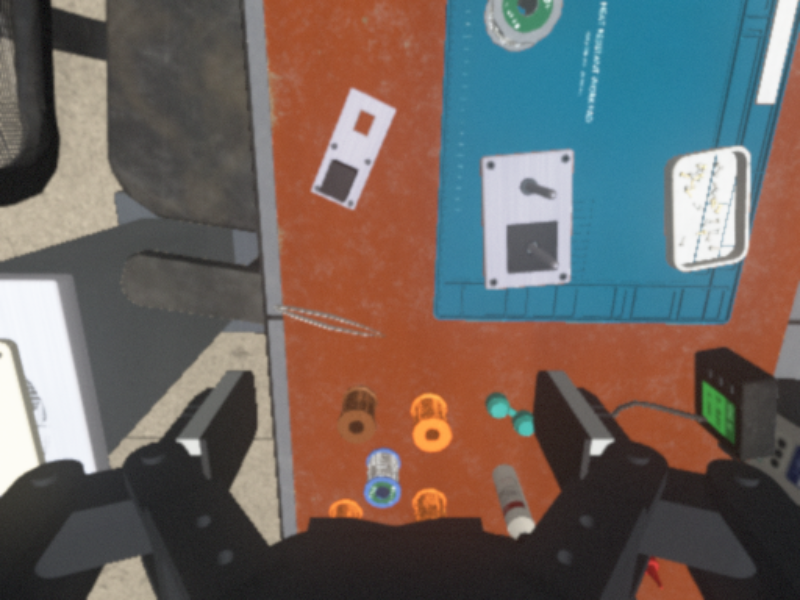

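The move was refused because every row needs a yaw value, so the arm stayed put and this picture is the same as the last. I'll resend it.

Emit:
move_arm --motion '[{"x": -6, "y": -0.2, "z": 1, "yaw": 0}, {"x": -12, "y": -0.5, "z": 4, "yaw": 0}, {"x": -18, "y": -0.8, "z": 8, "yaw": 0}, {"x": -23, "y": -1, "z": 12, "yaw": 0}, {"x": -27, "y": -1, "z": 16, "yaw": 0}, {"x": -27, "y": -1, "z": 20, "yaw": 0}, {"x": -27, "y": -1, "z": 20, "yaw": 0}, {"x": -27, "y": -1, "z": 20, "yaw": 0}]'

```text
clock: 3.38
eef_pos: [0.4902, -0.0461, 0.1229]
tool_rot: [0.704, 0.71, 0.001, 0.001]
ft_force: [0.4, 0.3, 0.6]
grip_width: 0.0856
grasp_force: 0.0
```

Run:
```python
from h import *
o=bot.get_obs();print(o["eef_pos"],o["tool_rot"],o["clock"])
a=bot.camera("wrist");cv2.imwrite("pics/f.png",cv2.resize(a,(800,600)))
for r in bot.cut_out("wrist","reel")[:4]:
      p=r["centre"];m=r["mask"];ys,xs=np.where(m);print(round(r["score"],2),np.round(p),m.sum(),xs.min(),xs.max(),ys.min(),ys.max(),[np.round(ray("wrist",(p[1],p[0]),z)[:2],3) for z in(.025,.05)])
```

```text
[ 0.49015447 -0.04610751  0.12286948] [0.70403313 0.71016639 0.0007187  0.00073112] 3.375
0.85 [109. 317.] 2895 283 346 81 139 [array([0.541, 0.016]), array([0.535, 0.017])]
0.71 [199. 246.] 2574 221 271 166 229 [array([ 0.486, -0.059]), array([ 0.486, -0.049])]
0.63 [ 97. 206.] 2625 180 239 67 126 [array([0.455, 0.024]), array([0.458, 0.024])]
0.62 [256. 308.] 2606 283 336 222 288 [array([ 0.542, -0.114]), array([ 0.536, -0.099])]
```

View pics/f.png

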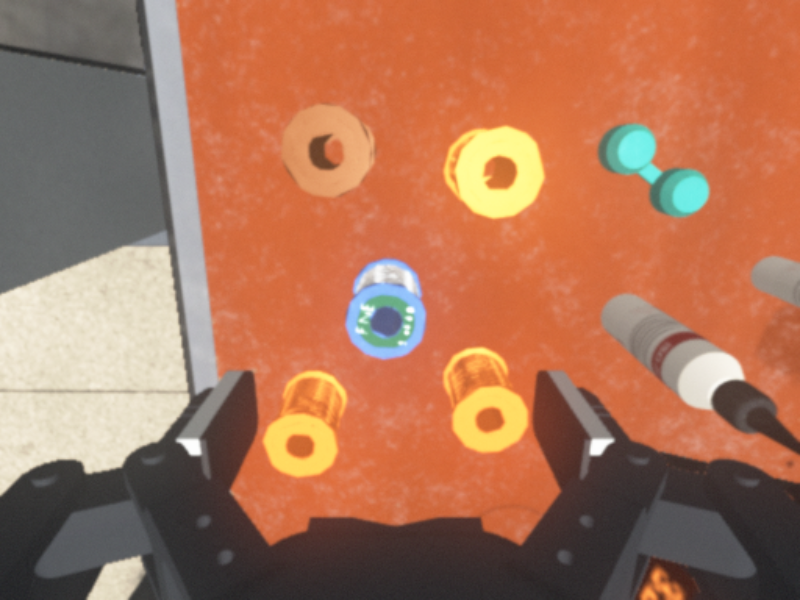

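The blue reel's top flange is centred at (386,321), about 78 px across. All the look-alikes are at least 50 mm off in y, so gripping along x is clear.

Run:
```python
from h import *
s=1.5625
for p in((386,321),(347,321),(425,321),(386,283),(386,359)):print(np.round(ray("wrist",(p[0]/s,p[1]/s),.05),4))
```

```text
[ 0.4867 -0.055   0.05  ]
[ 0.4676 -0.0551  0.05  ]
[ 0.5057 -0.0549  0.05  ]
[ 0.4866 -0.0356  0.05  ]
[ 0.4867 -0.0754  0.05  ]
```

Emit:
move_arm --motion '[{"x": -0.9, "y": -0.35, "z": 3, "yaw": 0}, {"x": -0.9, "y": -0.35, "z": 7, "yaw": 0}, {"x": -0.9, "y": -0.35, "z": 9.7, "yaw": 0}, {"x": -0.9, "y": -0.35, "z": 9.7, "yaw": 0}, {"x": -0.9, "y": -0.35, "z": 9.7, "yaw": 0}]'

```text
clock: 4.1
eef_pos: [0.4875, -0.0553, 0.0262]
tool_rot: [0.704, 0.71, 0.001, 0.001]
ft_force: [-0.7, 0.7, 0.5]
grip_width: 0.0854
grasp_force: 0.0
```

Emit:
move_arm --motion '[{"x": 0, "y": 0, "z": 0, "yaw": 0}, {"x": 0, "y": 0, "z": 0, "yaw": 0}, {"x": 0, "y": 0, "z": 0, "yaw": 0}, {"x": 0, "y": 0, "z": 0, "yaw": 0}, {"x": 0, "y": 0, "z": 0, "yaw": 0}, {"x": 0, "y": 0, "z": 0, "yaw": 0}, {"x": 0, "y": 0, "z": 0, "yaw": 0}, {"x": 0, "y": 0, "z": 0, "yaw": 0}]' --gripper -1

```text
clock: 5.1
eef_pos: [0.486, -0.0556, 0.0254]
tool_rot: [0.704, 0.71, 0.0, 0.0]
ft_force: [-1.0, 0.8, 6.4]
grip_width: 0.0354
grasp_force: 59.0
```

Emit:
move_arm --motion '[{"x": 0, "y": 0, "z": -3, "yaw": 0}, {"x": 0, "y": 0, "z": -8, "yaw": 0}, {"x": 2, "y": 1, "z": -13, "yaw": 0}, {"x": 7, "y": 4, "z": -13.5, "yaw": -2}, {"x": 12, "y": 7, "z": -13.5, "yaw": -4}, {"x": 16, "y": 9, "z": -13.5, "yaw": -6}, {"x": 19, "y": 11, "z": -13.5, "yaw": -6}, {"x": 20, "y": 11, "z": -13.5, "yaw": -6}, {"x": 20, "y": 11, "z": -13.5, "yaw": -6}, {"x": 20, "y": 11, "z": -13.5, "yaw": -6}]'

```text
clock: 6.35
eef_pos: [0.5933, 0.1441, 0.1591]
tool_rot: [0.667, 0.745, -0.001, -0.0]
ft_force: [-0.3, 0.2, -1.6]
grip_width: 0.0354
grasp_force: 60.5
```

Run:
```python
from h import *
o=bot.get_obs();print(o["eef_pos"],o["tool_rot"],o["clock"])
M=bot.camera_model("wrist")
a=bot.camera("wrist");cv2.imwrite("pics/g.png",cv2.resize(a,(800,600)))
print(proj("wrist",(.625,.207,.099),M)*1.5625,proj("wrist",(.619,.262,.091),M)*1.5625)
t=o["eef_pos"];print([proj("wrist",(t[0],t[1],t[2]+d),M)*1.5625 for d in(0,.022)])
```

```text
[0.59326615 0.14413362 0.15905489] [ 6.66608536e-01  7.45407626e-01 -6.95846293e-04 -2.17543483e-04] 6.35
[487.90999945 181.45639162] [492.55534516  38.83822739]
[array([396.00078108, 376.15246702]), array([396.03755785, 412.19420862])]
```

View pics/g.png

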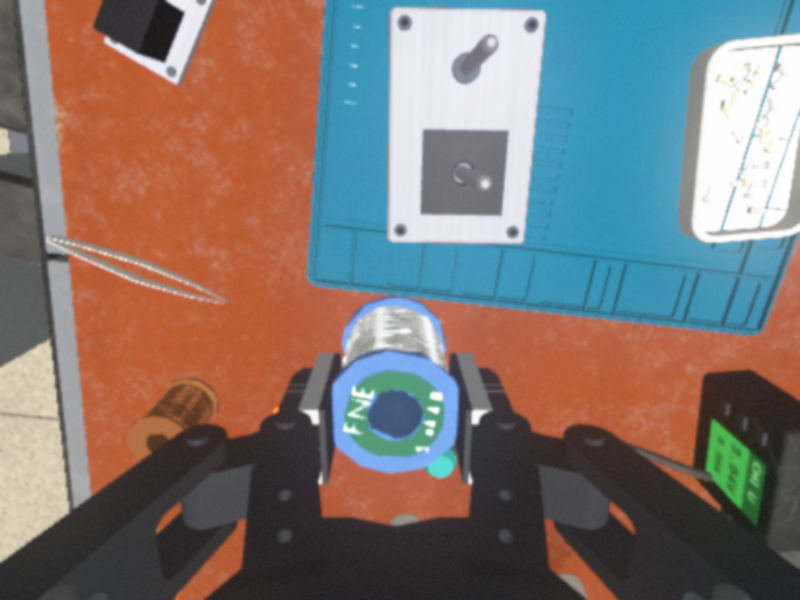

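The reel is held centred: its bore at (395,413) matches the projected TCP axis (396,412). The spindle tip is at (486,184) and the post tip at (492,42).

Run:
```python
from h import *
s=1.5625
S=ray("wrist",(486/s,184/s),.098);P=ray("wrist",(491/s,42/s),.09);t=bot.get_obs()["eef_pos"]
print(S,P,np.linalg.norm((P-S)[:2]),np.degrees(np.arctan2(-(P-S)[0],(P-S)[1])))
b=[ray("wrist",(p[0]/s,p[1]/s),.017) for p in((389,9),(545,11),(523,242),(388,242))];print(np.round(b,4))
print("bottom flange px",proj("wrist",(t[0],t[1],t[2]-.025))*s, "top",ray("wrist",(395/s,412/s),t[2]+.023))
from scipy.spatial.transform import Rotation as R
Rm=R.from_quat(bot.get_obs()["tool_rot"]).as_matrix();d=S-t;d[2]=0
print(Rm.T@d*100,Rm[:,:2])
```

```text
[0.62487667 0.20569502 0.098     ] [0.61905347 0.26095658 0.09      ] 0.05556752307411887 6.015353831876634
[[0.5741 0.285  0.017 ]
 [0.6569 0.2932 0.017 ]
 [0.669  0.1684 0.017 ]
 [0.587  0.1593 0.017 ]]
bottom flange px [395.91281616 345.33389975] top [0.59307818 0.14467113 0.18227607]
[ 5.78363313  3.80638071 -0.00583913] [[-1.10863357e-01  9.93835358e-01]
 [ 9.93835550e-01  1.10862949e-01]
 [-4.63730190e-04 -8.29419601e-04]]
```

Emit:
move_arm --motion '[{"x": 3, "y": 2, "z": 0, "yaw": 0}, {"x": 5.8, "y": 3.8, "z": 0, "yaw": 0}, {"x": 5.8, "y": 3.8, "z": 0.8, "yaw": 0}, {"x": 5.8, "y": 3.8, "z": 1.4, "yaw": 0}, {"x": 5.8, "y": 3.8, "z": 1.4, "yaw": 0}]'

```text
clock: 7.02
eef_pos: [0.6243, 0.2055, 0.1444]
tool_rot: [0.667, 0.745, -0.001, -0.001]
ft_force: [-0.4, -0.2, -2.3]
grip_width: 0.0356
grasp_force: 60.7
```

Run:
```python
from h import *
print(bot.get_obs()["eef_pos"])
for c,r in(("scene",(140,230,200,300)),):
  a=bot.camera(c)[r[0]:r[1],r[2]:r[3]]
  cv2.imwrite("pics/h.png",cv2.resize(a,(800,720))[:600])
for c in("scene","top"):print(c,proj(c,(.6247,.206,.099)))
```

```text
[0.62426027 0.20553815 0.14435321]
scene [261.24070306 157.03260564]
top [223.44228451 160.25942408]
```

Emit:
move_arm --motion '[{"x": 0, "y": 0, "z": 1, "yaw": 0}, {"x": 0, "y": 0, "z": 1.8, "yaw": 0}, {"x": 0, "y": 0, "z": 2.4, "yaw": 0}, {"x": 0, "y": 0, "z": 3, "yaw": 0}, {"x": 0, "y": 0, "z": 3.5, "yaw": 0}]'

```text
clock: 7.7
eef_pos: [0.6253, 0.2072, 0.1098]
tool_rot: [0.666, 0.746, -0.0, -0.0]
ft_force: [0.5, 0.0, -2.8]
grip_width: 0.0351
grasp_force: 60.7
```

No resistance, so the reel is on the spindle. Continuing down.

Emit:
move_arm --motion '[{"x": 0, "y": 0, "z": 1.2, "yaw": 0}, {"x": 0, "y": 0, "z": 2.4, "yaw": 0}, {"x": 0, "y": 0, "z": 3.6, "yaw": 0}, {"x": 0, "y": 0, "z": 4.3, "yaw": 0}, {"x": 0, "y": 0, "z": 4.8, "yaw": 0}, {"x": 0, "y": 0, "z": 4.9, "yaw": 0}]'

```text
clock: 8.45
eef_pos: [0.6252, 0.2071, 0.061]
tool_rot: [0.666, 0.746, -0.0, -0.0]
ft_force: [0.2, -0.7, -3.1]
grip_width: 0.0353
grasp_force: 60.7
```

Emit:
move_arm --motion '[{"x": 0, "y": 0, "z": 0.1, "yaw": 0}, {"x": 0, "y": 0, "z": 0.2, "yaw": 0}, {"x": 0, "y": 0, "z": 0.25, "yaw": 0}, {"x": 0, "y": 0, "z": 0.25, "yaw": 0}]'

```text
clock: 8.95
eef_pos: [0.6254, 0.2071, 0.0589]
tool_rot: [0.666, 0.746, 0.0, 0.0]
ft_force: [0.4, 0.0, -3.2]
grip_width: 0.0358
grasp_force: 60.8
```

Emit:
move_arm --motion '[{"x": 0, "y": 0, "z": 0.05, "yaw": 0}, {"x": 0, "y": 0, "z": 0.1, "yaw": 0}, {"x": 0, "y": 0, "z": 0.15, "yaw": 0}, {"x": 0, "y": 0, "z": 0.15, "yaw": 0}]'

```text
clock: 9.45
eef_pos: [0.6254, 0.2072, 0.0579]
tool_rot: [0.666, 0.746, 0.0, 0.0]
ft_force: [-1.8, -0.9, 3.3]
grip_width: 0.0356
grasp_force: 61.1
```

Emit:
move_arm --motion '[{"x": 0, "y": 0, "z": 0, "yaw": 0}, {"x": 0, "y": 0, "z": 0, "yaw": 0}, {"x": 0, "y": 0, "z": 0, "yaw": 0}, {"x": 0, "y": 0, "z": 0, "yaw": 0}, {"x": 0, "y": 0, "z": 0, "yaw": 0}, {"x": 0, "y": 0, "z": 0, "yaw": 0}]' --gripper 1

```text
clock: 10.2
eef_pos: [0.6253, 0.2072, 0.0573]
tool_rot: [0.666, 0.746, 0.0, -0.0]
ft_force: [0.2, 1.0, -0.9]
grip_width: 0.0849
grasp_force: 0.0
```

Emit:
move_arm --motion '[{"x": 0, "y": 0, "z": -2, "yaw": 0}, {"x": 0, "y": 0, "z": -5, "yaw": 0}, {"x": 0, "y": 0, "z": -10, "yaw": 0}, {"x": 2, "y": -5, "z": -11, "yaw": 8}, {"x": 4, "y": -10, "z": -11, "yaw": 16}, {"x": 6, "y": -14, "z": -10, "yaw": 24}, {"x": 7.7, "y": -17.3, "z": -8.5, "yaw": 29}, {"x": 7.7, "y": -17.3, "z": -8.5, "yaw": 29}, {"x": 7.7, "y": -17.3, "z": -8.5, "yaw": 29}]'

```text
clock: 11.32
eef_pos: [0.4455, 0.2646, 0.1429]
tool_rot: [0.832, 0.556, 0.001, 0.0]
ft_force: [0.2, 0.8, 0.9]
grip_width: 0.0856
grasp_force: 0.0
```

Run:
```python
from h import *
o=bot.get_obs();print(o["eef_pos"],o["tool_rot"],o["clock"])
M=bot.camera_model("wrist");a=bot.camera("wrist");np.savez("pics/i.npz",T=M["world_from_camera"],K=M["K"])
bot.camera("scene");b=bot.camera("scene")[130:220,210:300]
cv2.imwrite("pics/i.png",np.hstack([cv2.resize(a,(480,360)),cv2.resize(b,(320,360))]))
g=cv2.cvtColor(a,cv2.COLOR_BGR2HSV)
for r in bot.cut_out("wrist","keeper")[:1]:
  m=r["mask"].astype(np.uint8);c=max(cv2.findContours(m,0,1)[0],key=cv2.contourArea);q=cv2.boxPoints(cv2.minAreaRect(c));print(r["score"],q,[np.round(ray("wrist",p,.006)[:2],4) for p in q])
```

```text
[0.44551479 0.26457065 0.14290515] [8.31508463e-01 5.55511429e-01 8.28473604e-04 2.01525853e-04] 11.325
0.8 [[228.      197.99997]
 [228.       85.99999]
 [278.       86.     ]
 [278.      197.99997]] [array([0.4133, 0.2497]), array([0.4558, 0.3451]), array([0.4963, 0.3282]), array([0.4585, 0.2308])]
```

View pics/i.png

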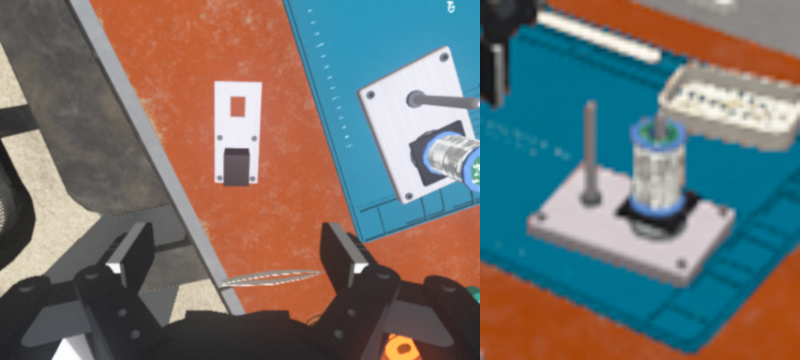

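The scene crop shows the reel upright on the platter with the spindle through it. In the wrist view the keeper is squarely under the tool with its slot towards tool +x. Descending to grip.

Emit:
move_arm --motion '[{"x": 0, "y": 0, "z": 5, "yaw": 0}, {"x": 0, "y": 0, "z": 9, "yaw": 0}, {"x": 0, "y": 0, "z": 12, "yaw": 0}, {"x": 0, "y": 0, "z": 13.4, "yaw": 0}, {"x": 0, "y": 0, "z": 13.4, "yaw": 0}]'

```text
clock: 12.15
eef_pos: [0.4447, 0.2638, 0.0077]
tool_rot: [0.832, 0.555, -0.001, -0.0]
ft_force: [0.9, -0.0, 0.9]
grip_width: 0.0855
grasp_force: 0.0
```

Emit:
move_arm --motion '[{"x": 0, "y": 0, "z": 0, "yaw": 0}, {"x": 0, "y": 0, "z": 0, "yaw": 0}, {"x": 0, "y": 0, "z": 0, "yaw": 0}, {"x": 0, "y": 0, "z": 0, "yaw": 0}, {"x": 0, "y": 0, "z": 0, "yaw": 0}, {"x": 0, "y": 0, "z": 0, "yaw": 0}, {"x": 0, "y": 0, "z": 0, "yaw": 0}, {"x": 0, "y": 0, "z": 0, "yaw": 0}, {"x": 0, "y": 0, "z": 0, "yaw": 0}]' --gripper -1

```text
clock: 13.28
eef_pos: [0.4455, 0.2647, 0.0093]
tool_rot: [0.832, 0.555, 0.001, 0.0]
ft_force: [0.2, -0.3, 6.5]
grip_width: 0.0234
grasp_force: 60.4
```

Emit:
move_arm --motion '[{"x": 0, "y": 0, "z": -3, "yaw": 0}, {"x": 0, "y": 0, "z": -8, "yaw": 0}, {"x": 0, "y": 2, "z": -13, "yaw": -3}, {"x": 0.5, "y": 7, "z": -14, "yaw": -12}, {"x": 1, "y": 12, "z": -14, "yaw": -20}, {"x": 1.5, "y": 16, "z": -14, "yaw": -28.5}, {"x": 1.5, "y": 18.8, "z": -14, "yaw": -28.5}, {"x": 1.5, "y": 18.8, "z": -12, "yaw": -28.5}, {"x": 1.5, "y": 18.8, "z": -12, "yaw": -28.5}]'

```text
clock: 14.4
eef_pos: [0.6223, 0.205, 0.1253]
tool_rot: [0.67, 0.743, -0.003, -0.002]
ft_force: [-0.1, 0.2, -0.8]
grip_width: 0.0227
grasp_force: 59.6
```

Run:
```python
from h import *
from scipy.spatial.transform import Rotation as R
o=bot.get_obs();print(o["eef_pos"],o["tool_rot"],o["clock"],o["ft_force"],o["ft_torque"])
M=bot.camera_model("wrist");a=bot.camera("wrist");cv2.imwrite("pics/j.png",cv2.resize(a,(800,600)))
t=o["eef_pos"];Rm=R.from_quat(o["tool_rot"]).as_matrix()
f=lambda x,y,h:np.round(proj("wrist",t+Rm@np.array([x,y,.0093-h]),M)*1.5625,1)
print("exp corners top",f(.078,-.022,.006),f(.078,.022,.006),"slot top",[f(x,y,.006) for x in(.0455,.0645) for y in(-.007,.007)])
print("exp -y", f(-.022,-.022,.006),f(-.022,.022,.006))
print("post",proj("wrist",(.619,.261,.091),M)*1.5625,proj("wrist",(.619,.261,.017),M)*1.5625)
```

```text
[0.62229472 0.20504289 0.12527331] [ 0.66966967  0.74265226 -0.00274797 -0.00161061] 14.4 [-0.06284508  0.21238262 -0.84520871] [ 0.00692589  0.0435858  -0.01419836]
exp corners top [321.  131.6] [471.  131.6] slot top [array([373.6, 240.6]), array([418.3, 240.6]), array([372.8, 178.7]), array([419.2, 178.7])]
exp -y [334.  427.4] [457.8 427.5]
post [403.15398932 195.5488578 ] [401.72040162 179.3429035 ]
```

View pics/j.png

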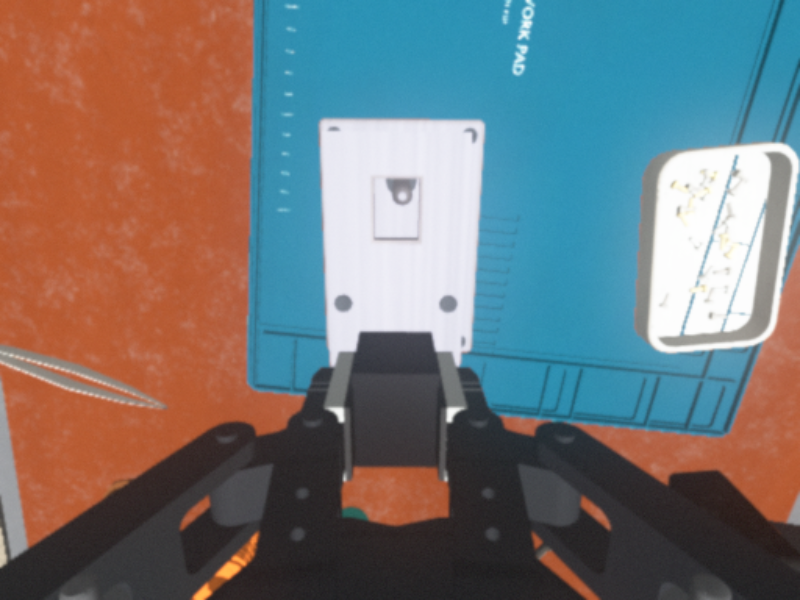

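The keeper sits in the hand as expected: its slot spans (373..420, 177..240), as predicted, and the post tip shows inside it at (402,196). I'll let the arm settle before lowering.

Emit:
move_arm --motion '[{"x": 0, "y": 0, "z": 0, "yaw": 0}, {"x": 0, "y": 0, "z": 0.5, "yaw": 0}, {"x": 0, "y": 0, "z": 0.8, "yaw": 0}, {"x": 0, "y": 0, "z": 0.8, "yaw": 0}]'

```text
clock: 14.95
eef_pos: [0.6238, 0.206, 0.1201]
tool_rot: [0.669, 0.743, -0.0, -0.0]
ft_force: [-0.9, 0.4, -0.4]
grip_width: 0.0234
grasp_force: 59.6
```

Emit:
move_arm --motion '[{"x": 0.05, "y": 0.1, "z": 0.3, "yaw": 0}, {"x": 0.05, "y": 0.1, "z": 0.7, "yaw": 0}, {"x": 0.05, "y": 0.1, "z": 1.1, "yaw": 0}, {"x": 0.05, "y": 0.1, "z": 1.4, "yaw": 0}, {"x": 0.05, "y": 0.1, "z": 1.6, "yaw": 0}, {"x": 0.05, "y": 0.1, "z": 1.6, "yaw": 0}]'

```text
clock: 15.7
eef_pos: [0.6249, 0.2066, 0.1041]
tool_rot: [0.669, 0.743, -0.0, -0.0]
ft_force: [0.5, 0.8, -0.9]
grip_width: 0.0231
grasp_force: 59.6
```

Emit:
move_arm --motion '[{"x": 0, "y": 0, "z": 0.15, "yaw": 0}, {"x": 0, "y": 0, "z": 0.3, "yaw": 0}, {"x": 0, "y": 0, "z": 0.45, "yaw": 0}, {"x": 0, "y": 0, "z": 0.6, "yaw": 0}, {"x": 0, "y": 0, "z": 0.6, "yaw": 0}]'

```text
clock: 16.32
eef_pos: [0.6249, 0.2065, 0.0981]
tool_rot: [0.669, 0.743, -0.0, -0.0]
ft_force: [-0.4, 0.4, -0.5]
grip_width: 0.0228
grasp_force: 59.6
```

Emit:
move_arm --motion '[{"x": 0, "y": 0, "z": 0.1, "yaw": 0}, {"x": 0, "y": 0, "z": 0.2, "yaw": 0}, {"x": 0, "y": 0, "z": 0.3, "yaw": 0}, {"x": 0, "y": 0, "z": 0.4, "yaw": 0}, {"x": 0, "y": 0, "z": 0.5, "yaw": 0}, {"x": 0, "y": 0, "z": 0.5, "yaw": 0}]'

```text
clock: 17.08
eef_pos: [0.625, 0.2066, 0.0932]
tool_rot: [0.669, 0.743, -0.0, -0.0]
ft_force: [-0.1, -0.5, -0.5]
grip_width: 0.0228
grasp_force: 59.6
```

Emit:
move_arm --motion '[{"x": 0, "y": 0, "z": 0.1, "yaw": 0}, {"x": 0, "y": 0, "z": 0.2, "yaw": 0}, {"x": 0, "y": 0, "z": 0.3, "yaw": 0}, {"x": 0, "y": 0, "z": 0.3, "yaw": 0}]'

```text
clock: 17.58
eef_pos: [0.6252, 0.2066, 0.0908]
tool_rot: [0.669, 0.743, 0.0, 0.0]
ft_force: [-0.2, -0.1, 3.4]
grip_width: 0.0231
grasp_force: 60.1
```

Emit:
move_arm --motion '[{"x": 0, "y": 0, "z": 0.1, "yaw": 0}, {"x": 0, "y": 0, "z": 0.2, "yaw": 0}, {"x": 0, "y": 0, "z": 0.3, "yaw": 0}, {"x": 0, "y": 0, "z": 0.4, "yaw": 0}, {"x": 0, "y": 0, "z": 0.4, "yaw": 0}, {"x": 0, "y": 0, "z": 0.4, "yaw": 0}]'

```text
clock: 18.32
eef_pos: [0.6253, 0.2067, 0.0872]
tool_rot: [0.669, 0.743, 0.0, 0.0]
ft_force: [-1.8, -0.7, 7.3]
grip_width: 0.0226
grasp_force: 60.6
```

Emit:
move_arm --motion '[{"x": 0, "y": 0, "z": 0.1, "yaw": 0}, {"x": 0, "y": 0, "z": 0.2, "yaw": 0}, {"x": 0, "y": 0, "z": 0.2, "yaw": 0}, {"x": 0, "y": 0, "z": 0.2, "yaw": 0}]'

```text
clock: 18.82
eef_pos: [0.6254, 0.2067, 0.0864]
tool_rot: [0.669, 0.743, 0.001, 0.0]
ft_force: [-3.6, -0.2, 12.5]
grip_width: 0.0224
grasp_force: 61.3
```

Force is now rising steeply with little travel, so the platter is at its stop. I'll add a small margin and check with a picture.

Emit:
move_arm --motion '[{"x": 0, "y": 0, "z": 0.1, "yaw": 0}, {"x": 0, "y": 0, "z": 0.15, "yaw": 0}, {"x": 0, "y": 0, "z": 0.15, "yaw": 0}, {"x": 0, "y": 0, "z": 0.15, "yaw": 0}]'

```text
clock: 19.32
eef_pos: [0.6255, 0.2068, 0.0864]
tool_rot: [0.669, 0.743, 0.001, 0.001]
ft_force: [-6.1, -2.1, 17.4]
grip_width: 0.0231
grasp_force: 62.1
```

Run:
```python
from h import *
b=bot.camera("scene")[120:220,190:310];a=bot.camera("wrist")
cv2.imwrite("pics/k.png",np.hstack([cv2.resize(a,(400,300)),cv2.resize(b,(400,300),interpolation=cv2.INTER_CUBIC)]))
o=bot.get_obs();print(o["eef_pos"],o["ft_force"],o["ft_torque"])
```

```text
[0.62550474 0.20674612 0.0863643 ] [-4.98341189 -1.57469855 17.19751486] [-0.48153204  1.4877506   0.07284541]
```

View pics/k.png

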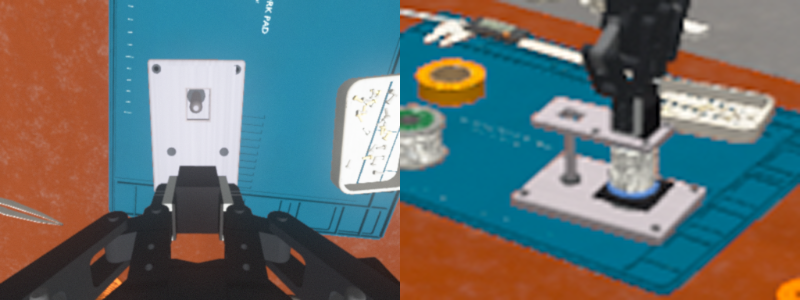

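The keeper lies flat on the reel, the post comes up through the slot, and the platter sits down near the base. Extra push no longer moves it: z held at 0.0864 with 17 N.

```bash
python3 -c "
from workcell import bot
print(bot.job_done())"
```

```text
the job is handed in; nothing more can be done
None
```

The slim reel is on the spindle and the keeper is over it, still gripped and pressing the platter to its stop with about 17 N; I handed the job in at about 19 s and left the wide reel untouched.

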